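# Strip a mould: slide in the stripper plate, draw the telescoping puller and hold it

## Robot

A 6-joint arm with a two-finger parallel gripper is mounted at the origin on the work surface. World frame = base frame: x ahead of the robot, y to its left, z up, the work surface at z = 0. Lengths are in m, angles in degrees, forces in N, time in s.
With the tool pointing down it reaches from about 0.375 to 0.9 m from the base axis. Payload 3.1 kg.
Tool frame: the origin (TCP) lies at the very end of the fingers, on their centre line; the grasp point (between the pads) lies 19 mm behind it; z points along the fingers, y is the line along which they close (so a half turn about z gives the same grasp; the last joint's range is limited). The gripper opens to 87 mm and grips with 3 to 60 N. Pads are 19 mm wide; open, the fingers measure 117 mm over their backs; the gripper's body (75 mm by 190 mm) begins 51 mm behind the grasp point.
Start: joints at [-84.139, 30.224, 82.088, -0, 67.689, -10.227], TCP at [0.173, -0.6, 0.223] pointing down, gripper open.
Joint ranges: [-176.69, 176.69], [-43.24, 126.21], [12.49, 139.97], [-82, 262], [0, 151.66], [-163.58, 163.58]. Speed limits (degrees/s): [159.86, 159.86, 180, 180, 180, 180].

## Interface

Orientations are given as a 3x3 rotation matrix whose columns are the frame's x, y, z axes.
In Python, from rig import * gives the robot as it stands.
- The arm moves only by the tool jog_arm, never from a script. Its arguments are lists of equal length, an entry for each row: "delta_pos": the shift along the world's x, y, z in cm, a list of three; "turn": the turn about the world's z in degrees; "grip": the closure, from 0 (fully open) to 1 (shut). In form: {"delta_pos": [[x, y, z], ...], "turn": [turn, ...], "grip": [grip, ...]}. A call has 1 to 12 rows; each row is the pose to reach, as a shift and turn from the pose commanded when the call began; what a row does not reach only later rows make up. A row lasts 1/8 s, in which the tool goes at most 62.5 mm and 10.7 degrees, less where a joint would pass 70% of its speed; a pose out of reach is approached as far as the arm can. A call with a gripper value outside its range is refused whole. The fingers move at their own pace and stop on an object; the grip force is fixed at half the most. Time passes only in rows, so rows that repeat a pose let the fingers close. It gives the time, the measured TCP pose, the force, the opening and the grip force at its end, in the units of the state.
- read_state(): the state, without advancing time (a new reading comes with each control period).
- capture(name): name is "side" or "top"; returns a dict with "color" (384x512x3 uint8, blue, green, red), "fovy" (degrees; the focal length in pixels is half the picture's height over the tangent of half this angle, whatever the lens; pixels are square), "cx", "cy" (the principal point, pixels), "camera_from_world" (4x4, takes a point from world to camera coordinates). Camera axes: x right, y up, looking along -z (the intrinsics and any distortion apply to the point x, -y, -z); pixel columns grow to the right and rows downward; lengths in m; the calibration is good to about 2 mm. A picture is of the moment at which its call begins. There is no depth.
- hand_in(): hands the job in; it is judged then, once.
The state is a dict: "time_s": time; "joint_positions": joint angles; "qvel": joint speeds; "tau": joint torques, N m; "position": TCP position; "tcp_rot": TCP orientation; "force": force on the tool from outside, world axes, zero at the start; "moment": the same for the moment, N m; "opening": opening from 0.0 (shut) to 1.0 (fully open); "grasp_force": force on a finger pad.
Only numpy, scipy, OpenCV 4.12 (cv2) and the standard library are available. Lean on these libraries where they do the work, as an engineer would, in place of code of your own. Each camera call takes 0.05 s, during which the arm holds its last target. There are 200 camera calls.

## Task

Slide the loose stripper plate (flat steel blade with the orange handle) fully home into the slot at the foot of the mould stand and let go of it. Then squeeze in the red button on the black puller grip on top of the stand and, keeping it squeezed, pull the grip straight up past the first stop to its second stop, and finish with the gripper still holding it there against its spring. The plate must be in before the puller is drawn and stay in, and leave the resin mould, pliers and tub where they are.

Things in the scene. Friction and masses are not known exactly. Their poses are not given: they have to be found in the camera images.
- mould: Mould stand, fixed. Origin: on the bench under the tower's axis; x points away from the slot side. Foot 110 x 100 mm, 34 mm high, x = -65 to 45 mm; tower 40 x 40 mm, top at z = 125, wooden cheeks out to y = +-38, top at z = 84. The slot opens to -x in the foot's front face (yellow marks beside it, a yellow strip above it on top): 60 mm wide about y = 0, z = 7 to 20, 65 mm deep.
- slot_mouth (a point): Centre of the slot's mouth on the foot's front face (x = -65, y = 0, z = 13.5 mm of the stand), axes as the stand's.
- plate: Loose stripper plate, about 150 g, lying blade level. Origin: underside of the orange handle's middle; x points to the blade. Handle 90 (x) x 24 (y) x 26 mm high; then a collar 8 thick, 40 wide, 30 high; then the blade, x = 53 to 113, 50 wide, round nose, 4 thick, z = 11 to 15. Slides into the slot blade first, its handle on the bench or up to 4 mm above; home when the collar meets the foot.
- shoulder (a point): The point on the plate where the blade leaves the collar (x = 53, y = 0, z = 13 mm of the plate): it comes to the slot mouth when the plate is home. Axes as the plate's.
- grip: Black grip of the puller, 30 x 30 mm, 50 mm tall, on a 16 mm square rod that slides vertically in the tower. Origin: centre of its underside, on the tower's axis (128 mm above the bench when home); axes as the stand's. The red button is on its +y face, so fingers that close along y squeeze it in. About 200 g with rod.
- grip_top (a point): Centre of the grip's top face, 50 mm above its underside (178 mm above the bench with the puller home).
- button_face (a point): Centre of the red button's outer face: 22 mm wide in x, 30 mm tall, from 11 to 41 mm above the grip's underside; released, it stands out 6 mm from the grip's +y face (21 mm from its axis).
- puller (a joint): Extension of the puller (m): 0 home, first stop 0.045, second stop 0.090 (end of travel). A spring and its weight pull it home with about 6 to 9 N. With the button out a catch blocks it at home (2 mm play) and at the first stop; with the button held in it slides past both. Nothing latches it at the second stop.
- button (a joint): Travel of the button (m): 0 out, 0.006 fully in (flush with the grip). The catch is free beyond about 0.004. Springs back when let go; fully in takes about 4.5 N.
- puck: Bystander: pale round resin mould, 90 mm across, 28 mm high, metal pin on top up to 42 mm. Origin at the centre of its underside.
- pliers: Bystander: blue-handled pliers lying flat, about 195 mm long, 14 mm high. Origin under the pivot.
- tub: Bystander: open red tub, 90 mm across, 100 mm high. Origin at the centre of its underside.
There are look-alikes about, which are no part of the job. There is more than one size of the plate; the one meant has the size given above.

How it is judged:
By the outcome, as a careful person would: the job done as asked, in the order asked, and still so for the second after the job is handed in, while the arm keeps its last pose, push and grip.
It also fails if it takes over 48 s, if anything falls off the work surface, if the arm or the gripper's body presses on something with over 40 N, if the wrist force passes 120 N, or if a joint passes its speed limit or range.

## Working session

There is one attempt and no reset: what is moved stays moved. The work goes in short steps, Python scripts to look and compute and a tool call to move; the robot and the scene stay as the last step left them, time stands still between calls to the robot, and variables do not carry over. Pictures are saved under pics/ and viewed, at most 10 in all, crops included, and the job is handed in when it is done.

Besides the shell and the picture viewer there is one more tool, called in YAML: its name, and indented under it one key for each argument. jog_arm: Moves the arm, as the interface text tells. Its arguments: {"type":"object","properties":{"delta_pos":{"type":"array"},"turn":{"type":"array"},"grip":{"type":"array"}},"required":["delta_pos","turn","grip"]}

```bash
mkdir -p pics; ls; python3 - <<'E'
from rig import *
import cv2
s=read_state();print(s['time_s'],s['position'],s['tcp_rot'],s['opening'])
for n in('side','top'):
    c=capture(n);cv2.imwrite(f'pics/{n}0.png',c['color']);print(n,{k:v for k,v in c.items() if k!='color'})
E
```

```text
pics
0.0 [ 0.17315459 -0.59978927  0.22157424] [[ 9.60826916e-01  2.77149025e-01 -2.36167145e-04]
 [ 2.77148892e-01 -9.60824650e-01  2.11738022e-03]
 [ 3.59914648e-04 -2.09988937e-03 -9.99997730e-01]] 1.0022599818320521
side {'fovy': 52.145624570238624, 'cx': 257.75543672235796, 'cy': 192.85938034880093, 'camera_from_world': array([[-0.688697  , -0.72493224,  0.01302634,  0.31593824],
       [ 0.43941015, -0.40302093,  0.80280312, -0.38365207],
       [-0.57672798,  0.55861201,  0.59610189, -1.13591759],
       [ 0.        ,  0.        ,  0.        ,  1.        ]])}
top {'fovy': 57.54547782235888, 'cx': 254.71078880776406, 'cy': 193.45646512592208, 'camera_from_world': array([[-0.02018638, -0.99977362,  0.00672462, -0.09363063],
       [ 0.99386995, -0.01933503,  0.10885159, -0.60249506],
       [-0.10869693,  0.00888072,  0.99403527, -1.11091048],
       [ 0.        ,  0.        ,  0.        ,  1.        ]])}
```

View pics/top0.png

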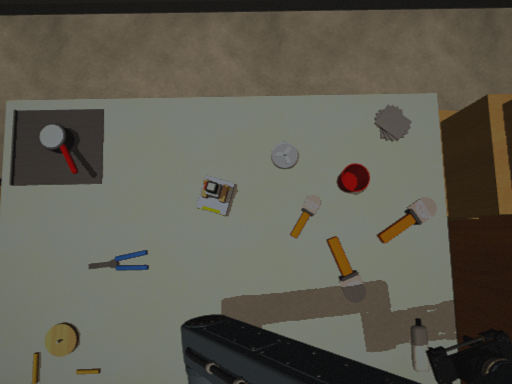

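View pics/side0.png

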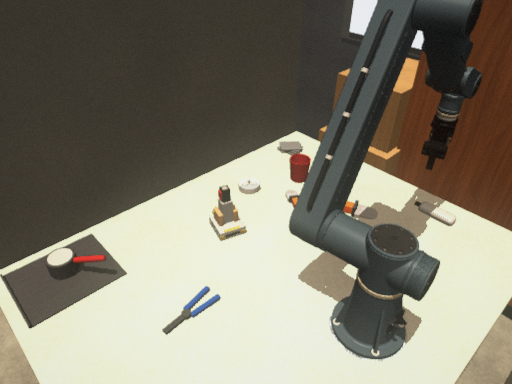

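```bash
cat > h.py <<'E'
from rig import *
import cv2, numpy as np
def f(c): return 192/np.tan(np.radians(c['fovy']/2))
def ray(c,u,v):
    M=c['camera_from_world'];R=M[:3,:3];t=M[:3,3]
    d=R.T@np.array([(u-c['cx'])/f(c),-(v-c['cy'])/f(c),-1]);return -R.T@t,d
def onz(c,u,v,z):
    o,d=ray(c,u,v);return o+d*(z-o[2])/d[2]
def proj(c,P):
    M=c['camera_from_world'];p=M[:3,:3]@np.asarray(P)+M[:3,3]
    return np.array([c['cx']+f(c)*p[0]/-p[2],c['cy']-f(c)*p[1]/-p[2]])
def two(c1,p1,c2,p2):
    o1,d1=ray(c1,*p1);o2,d2=ray(c2,*p2)
    s=np.linalg.lstsq(np.c_[d1,-d2],o2-o1,rcond=None)[0]
    a=o1+s[0]*d1;b=o2+s[1]*d2;return (a+b)/2,np.linalg.norm(a-b)
def mask(c,h0,h1,s0,v0):
    h=cv2.cvtColor(c['color'],cv2.COLOR_BGR2HSV);return cv2.inRange(h,(h0,s0,v0),(h1,255,255))
def save(c,name,x0,y0,x1,y1,k): cv2.imwrite(f'pics/{name}.png',cv2.resize(c['color'][y0:y1,x0:x1],None,fx=k,fy=k,interpolation=cv2.INTER_CUBIC))
E
python3 - <<'E'
from h import *
c=capture('top')
m=mask(c,8,22,150,80)
for q in cv2.findContours(m,0,1)[0]:
    if cv2.contourArea(q)<40: continue
    r=cv2.minAreaRect(q);b=[onz(c,*p,0.026)[:2] for p in cv2.boxPoints(r)]
    print(np.round(r[0]),np.round(onz(c,*r[0],.026),3),[round(1e3*np.linalg.norm(b[i]-b[i+1])) for i in (0,1)])
d=capture('side')
k=5
a=cv2.resize(c['color'][165:305,195:320],None,fx=4,fy=4,interpolation=2)
b=cv2.resize(d['color'][170:250,195:275],None,fx=3.6,fy=3.6,interpolation=2)
o=np.zeros((560,500+288,3),np.uint8);o[:,:500]=a;o[:288,500:]=b
cv2.imwrite('pics/crop1.png',o)
E
```

```text
[340. 256.] [ 0.393 -0.377  0.026] [34, 126]
[397. 228.] [ 0.478 -0.569  0.026] [127, 32]
[300. 224.] [ 0.497 -0.251  0.026] [88, 23]
[448. 116.] [ 0.854 -0.766  0.026] [55, 39]
[500. 154.] [ 0.72  -0.928  0.026] [79, 408]
```

View pics/crop1.png

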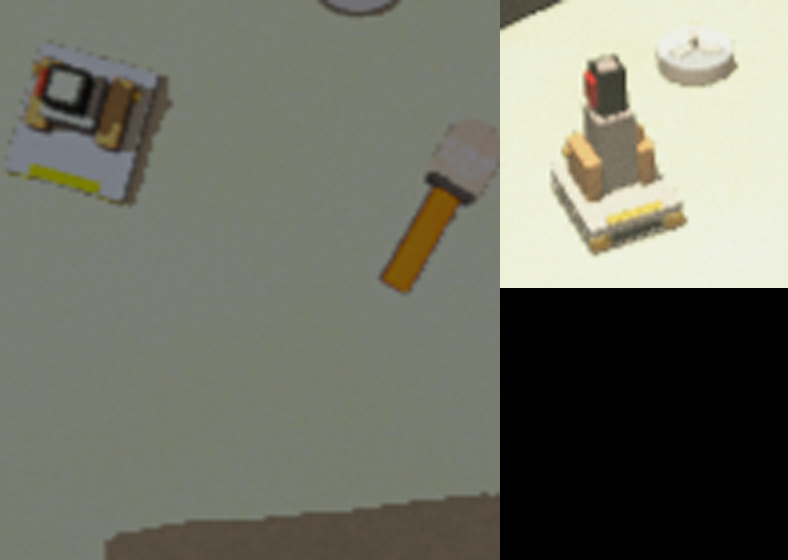

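Look-alikes: orange-handled plates at (340,256) and (397,228) have handles of about 126 x 33 mm. The one at (300,224) measures 88 x 23 mm, so it matches the description. In the crop the stand's yellow strip (slot side) is at about (211,210), and the grip top is at about (212,187) with the red button on its left (+y).

```bash
python3 - <<'E'
from h import *
c=capture('top');d=capture('side')
print('camtop',onz(c,0,0,0)*0+ray(c,0,0)[0])
P=[onz(c,(x+.5)/4-.5+195,(y+.5)/4-.5+165,.034)[:2]*1e3 for x,y in((8,172),(128,203),(157,75),(45,42))]
print(np.round(P)); yaw=lambda v:np.degrees(np.arctan2(v[1],v[0]))
for i in range(4): v=P[(i+1)%4]-P[i];print(np.linalg.norm(v),yaw(v))
print('foot centre',np.mean(P,0))
m=mask(c,22,34,150,80)
for q in cv2.findContours(m[165:230,190:240],0,1)[0]:
    if cv2.contourArea(q)>8:
        q=q+[190,165];r=cv2.minAreaRect(q);b=[onz(c,*p,.034)[:2]*1e3 for p in cv2.boxPoints(r)];print('strip',r,np.mean(b,0),[ (np.linalg.norm(b[i]-b[i+1]),yaw(b[i+1]-b[i])) for i in(0,1)])
# grip top in both
pt=((67+.5)/4-.5+195,(87+.5)/4-.5+165); ps=(195+610/1,0)
ps=((608-500+.5)/3.6-.5+195,(64+.5)/3.6-.5+170)
print('grip',pt,onz(c,*pt,.178),onz(d,*ps,.178),two(c,pt,d,ps))
m=mask(c,8,22,150,80);q=max([q for q in cv2.findContours(m[200:245,280:325],0,1)[0]],key=cv2.contourArea)+[280,200]
r=cv2.minAreaRect(q);b=[onz(c,*p,.026)[:2]*1e3 for p in cv2.boxPoints(r)]
print('handle',onz(c,*r[0],.026),np.mean(b,0),[yaw(b[i+1]-b[i]) for i in(0,1)])
E
```

```text
camtop [ 0.47615911 -0.09539301  1.17049637]
[[558.  84.]
 [531. -13.]
 [635. -38.]
 [664.  54.]]
100.91048199292607 -105.5883385696076
107.30281319903018 -13.44879476879598
96.09337898992402 72.35714539691936
110.67643564727246 163.95976993246492
foot centre [596.89110586  21.76263214]
strip ((210.70755004882812, 209.27357482910156), (17.44478988647461, 2.6098501682281494), 15.945395469665527) [551.50331543  38.54839142] [(np.float64(8.468547563850915), np.float64(-16.191495337094167)), (np.float64(56.897496422111104), np.float64(-107.05301060826312))]
grip (211.375, 186.375) [0.60746523 0.01923103 0.178     ] [0.60925034 0.01973275 0.178     ] (array([0.60797552, 0.01974051, 0.17851542]), np.float64(0.0015984746718050414))
handle [ 0.4969456  -0.25066809  0.026     ] [ 497.08824386 -250.75097967] [np.float64(-32.064646215150916), np.float64(-121.60708914611487)]
```

jog_arm:
  delta_pos:
    - [4, 4.5, 0]
    - [8, 9, 0]
    - [12, 13.5, 0]
    - [16, 18, 0]
    - [20, 22.5, 0]
    - [24, 27, 0]
    - [28, 31.5, 0]
    - [31.4, 35.5, 0]
    - [31.4, 35.5, -5]
    - [31.4, 35.5, -10]
    - [31.4, 35.5, -14]
    - [31.4, 35.5, -14]
  turn: [-6, -12, -18, -24, -30, -36, -42, -47.8, -47.8, -47.8, -47.8, -47.8]
  grip: [0, 0, 0, 0, 0, 0, 0, 0, 0, 0, 0, 0]

```text
time_s: 1.8
position: [0.4853, -0.2439, 0.0799]
tcp_rot: [[0.851, -0.526, -0.006], [-0.526, -0.851, 0.005], [-0.007, -0.001, -1.0]]
force: [-0.5, 0.2, 0.3]
opening: 0.999
grasp_force: 0.0
```

```bash
python3 - <<'E'
from h import *
s=read_state();print(s['time_s'],s['position'],s['tcp_rot'][:,:2],s['joint_positions'])
c=capture('top');d=capture('side')
a=cv2.resize(c['color'][180:280,230:350],None,fx=4,fy=4,interpolation=2)
b=cv2.resize(d['color'][150:250,240:320],None,fx=4,fy=4,interpolation=2)
cv2.imwrite('pics/crop2.png',np.hstack([a,b]))
print(proj(d,s['position']),proj(c,s['position']))
E
```

```text
1.8 [ 0.48528078 -0.24389188  0.07992066] [[ 0.85074951 -0.52553929]
 [-0.52551979 -0.85076889]
 [-0.00736357 -0.00087008]] [-3.84758692e+01  3.62519899e+01  1.00350196e+02 -3.49784300e-04
  4.38226551e+01  8.32287690e+01]
[299.376984  194.9357715] [300.07327964 227.82056396]
```

View pics/crop2.png

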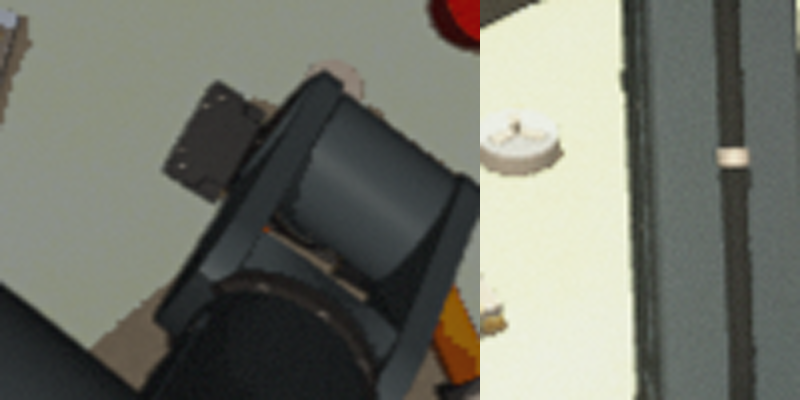

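The view is blocked by the wrist, but the pose matches the estimate, so I'm going down to grasp.

jog_arm:
  delta_pos:
    - [0, 0, -2]
    - [0, 0, -4]
    - [0, 0, -5.5]
    - [0, 0, -6.5]
    - [0, 0, -7.1]
    - [0, 0, -7.1]
    - [0, 0, -7.1]
    - [0, 0, -7.1]
    - [0, 0, -7.1]
    - [0, 0, -7.1]
    - [0, 0, -7.1]
    - [0, 0, -7.1]
  turn: [0, 0, 0, 0, 0, 0, 0, 0, 0, 0, 0, 0]
  grip: [0, 0, 0, 0, 0, 0, 1, 1, 1, 1, 1, 1]

```text
time_s: 3.4
position: [0.4873, -0.2455, 0.0116]
tcp_rot: [[0.851, -0.526, 0.0], [-0.526, -0.851, -0.0], [0.0, -0.0, -1.0]]
force: [0.6, -0.4, -0.0]
opening: 0.404
grasp_force: 0.0
```

jog_arm:
  delta_pos:
    - [0, 0, 0]
    - [0, 0, 0]
    - [0, 0, 0]
  turn: [0, 0, 0]
  grip: [1, 1, 1]

```text
time_s: 3.78
position: [0.4872, -0.2455, 0.0115]
tcp_rot: [[0.851, -0.526, -0.0], [-0.526, -0.851, 0.0], [-0.0, -0.0, -1.0]]
force: [0.5, -0.1, -0.3]
opening: 0.272
grasp_force: 30.0
```

jog_arm:
  delta_pos:
    - [0, 0, 2]
    - [0, 0, 4]
    - [-4, 5, 4]
    - [-7.7, 10, 4]
    - [-8.2, 15, 4]
    - [-8.7, 20, 4]
    - [-8.7, 25, 4]
    - [-8.6, 29, 4]
    - [-8.6, 32.3, 4]
    - [-8.6, 32.3, 3]
    - [-8.6, 32.3, 1.5]
    - [-8.6, 32.3, 1.5]
  turn: [0, 0, 2, 4, 6, 8, 11, 14, 15.9, 15.9, 15.9, 15.9]
  grip: [1, 1, 1, 1, 1, 1, 1, 1, 1, 1, 1, 1]

```text
time_s: 5.28
position: [0.4008, 0.0769, 0.0256]
tcp_rot: [[0.962, -0.273, -0.002], [-0.273, -0.962, 0.0], [-0.002, 0.001, -1.0]]
force: [-0.3, 0.4, -0.9]
opening: 0.276
grasp_force: 30.0
```

```bash
python3 - <<'E'
from h import *
s=read_state();print(s['time_s'],s['position'],s['opening'],s['grasp_force'],s['force'])
c=capture('top');d=capture('side')
a=cv2.resize(c['color'][170:270,170:260],None,fx=4.5,fy=4.5,interpolation=2)
b=cv2.resize(d['color'][180:280,190:265],None,fx=4.5,fy=4.5,interpolation=2)
cv2.imwrite('pics/crop3.png',np.hstack([a,b]))
E
```

```text
5.275 [0.40076991 0.07685967 0.02561305] 0.27551141485769987 29.96183753013611 [-0.27949953  0.37334906 -0.89824555]
```

View pics/crop3.png

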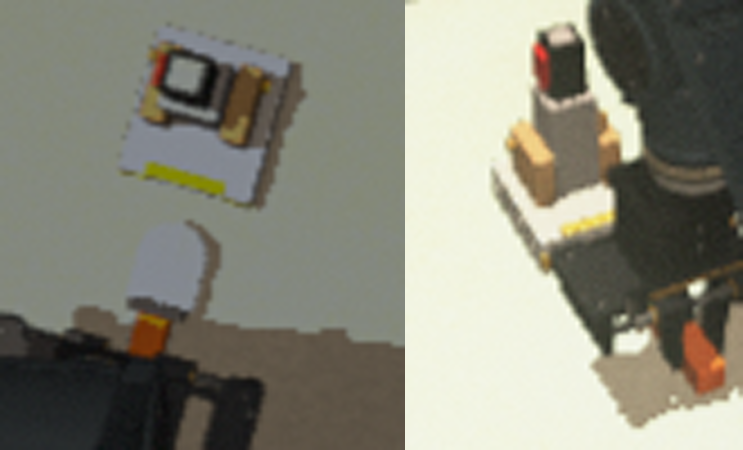

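The blade points at the slot: nose at crop (185,222), collar mid at about (163,303), yellow strip at (185,179). I'm measuring the lateral and yaw offset.

```bash
python3 - <<'E'
from h import *
c=capture('top');im=c['color'].astype(int)
yaw=lambda v:(np.degrees(np.arctan2(v[1],v[0])))
m=((im[:,:,0]-im[:,:,1]>-4)&(im.sum(2)>330)).astype(np.uint8)
m[:218]=0;m[240:]=0;m[:,:195]=0;m[:,222:]=0
q=max(cv2.findContours(m,0,1)[0],key=cv2.contourArea);r=cv2.minAreaRect(q)
b=[onz(c,*p,.029)[:2]*1e3 for p in cv2.boxPoints(r)]
print('blade',np.round(b),[(np.linalg.norm(b[i]-b[i+1]),yaw(b[i+1]-b[i])) for i in(0,1)],np.mean(b,0))
ys,xs=np.nonzero(m);pts=np.array([onz(c,x,y,.029)[:2]*1e3 for x,y in zip(xs,ys)])
print('centroid',pts.mean(0),len(pts)*0)
ax=np.array([608,19.5]);R=lambda a:np.array([[np.cos(a),np.sin(a)],[-np.sin(a),np.cos(a)]])
for Y in(-15.8,):
    k=R(np.radians(Y));print('stand frame blade',np.round([k@(p-ax) for p in b],1),k@(pts.mean(0)-ax))
p2=(pts-ax)@k.T
for lo in range(-150,-80,6):
    s=p2[(p2[:,0]>=lo)&(p2[:,0]<lo+6)]
    if len(s): print(lo,s[:,1].min(),s[:,1].max(),s[:,1].mean())
m=mask(c,22,34,150,80)
q=max([q for q in cv2.findContours(m[195:225,190:240],0,1)[0]],key=cv2.contourArea)+[190,195]
r=cv2.minAreaRect(q);print('strip',k@(np.mean([onz(c,*p,.034)[:2]*1e3 for p in cv2.boxPoints(r)],0)-ax))
E
```

```text
blade [[470.  83.]
 [527.  68.]
 [514.  20.]
 [457.  35.]] [(np.float64(59.39937473954923), np.float64(-14.305776129758895)), (np.float64(49.86265960822935), np.float64(-105.11736998157653))] [492.15206425  51.71682744]
centroid [490.09340998  51.90678517] 0
stand frame blade [[-150.2   23.5]
 [ -90.9   25.1]
 [ -90.3  -24.8]
 [-149.6  -26. ]] [-122.27556995   -0.92124366]
-150 -25.217313365392783 22.915669640436082 -0.692467767577232
-144 -23.51017115814588 23.784946906931587 -0.5670634519297844
-138 -25.7877435329668 22.39009492249902 -1.103465386345895
-132 -24.07933827450011 23.260033085496918 -0.7584019109241557
-126 -25.504683204191974 22.73412375821552 -2.1797433772316994
-120 -23.793955037052857 23.60526319277656 -0.07974502439856312
-114 -25.220910732041688 22.207216090414843 -2.02488742744827
-108 -23.50785336709259 20.807380708156074 -0.7614665546434659
-102 -18.649039476612487 18.534245297478485 -0.37267121521464647
-96 -13.78438176148021 9.966965347805772 -1.7662875490452474
strip [-59.54862719   2.94577374]
```

jog_arm:
  delta_pos:
    - [0.04, 0.14, -0.8]
    - [0.04, 0.14, -1.3]
    - [0.04, 0.14, -1.3]
    - [1.0, -0.13, -1.3]
    - [1.96, -0.4, -1.3]
    - [2.93, -0.68, -1.3]
    - [3.9, -0.95, -1.3]
    - [4.85, -1.22, -1.3]
    - [5.8, -1.5, -1.3]
    - [6.8, -1.77, -1.3]
    - [7.74, -2.04, -1.3]
    - [7.74, -2.04, -1.3]
  turn: [0, 0, 0, 0, 0, 0, 0, 0, 0, 0, 0, 0]
  grip: [1, 1, 1, 1, 1, 1, 1, 1, 1, 1, 1, 1]

```text
time_s: 6.92
position: [0.4799, 0.0568, 0.0136]
tcp_rot: [[0.962, -0.273, 0.002], [-0.273, -0.962, -0.0], [0.002, -0.0, -1.0]]
force: [-0.6, 0.2, -1.7]
opening: 0.273
grasp_force: 30.0
```

jog_arm:
  delta_pos:
    - [0.14, -0.04, -0.1]
    - [0.29, -0.08, -0.1]
    - [0.43, -0.12, -0.1]
    - [0.53, -0.15, -0.1]
    - [0.53, -0.15, -0.1]
    - [0.53, -0.15, -0.1]
  turn: [0, 0, 0, 0, 0, 0]
  grip: [1, 1, 1, 1, 1, 1]

```text
time_s: 7.68
position: [0.4833, 0.0557, 0.0125]
tcp_rot: [[0.962, -0.272, -0.001], [-0.272, -0.962, 0.0], [-0.001, 0.0, -1.0]]
force: [-1.3, 0.7, -1.0]
opening: 0.271
grasp_force: 30.0
```

jog_arm:
  delta_pos:
    - [0.1, -0.03, 0]
    - [0.19, -0.05, 0]
    - [0.29, -0.08, 0]
    - [0.29, -0.08, 0]
    - [0.29, -0.08, 0]
  turn: [0, 0, 0, 0, 0]
  grip: [1, 1, 1, 1, 1]

```text
time_s: 8.3
position: [0.4834, 0.0556, 0.0122]
tcp_rot: [[0.962, -0.273, -0.007], [-0.273, -0.962, 0.001], [-0.007, 0.001, -1.0]]
force: [-5.5, 3.8, -0.0]
opening: 0.272
grasp_force: 30.0
```

Contact with the foot: the force is rising and the position isn't changing. One firmer push, then release.

jog_arm:
  delta_pos:
    - [0.15, -0.04, 0]
    - [0.29, -0.08, 0]
    - [0.29, -0.08, 0]
    - [0.29, -0.08, 0]
  turn: [0, 0, 0, 0]
  grip: [1, 1, 1, 1]

```text
time_s: 8.8
position: [0.4834, 0.0554, 0.0119]
tcp_rot: [[0.962, -0.273, -0.013], [-0.273, -0.962, 0.002], [-0.013, 0.001, -1.0]]
force: [-8.7, 3.4, 1.8]
opening: 0.274
grasp_force: 30.0
```

jog_arm:
  delta_pos:
    - [-0.4, 0.11, 0]
    - [-0.4, 0.11, 0]
    - [-0.4, 0.11, 0]
    - [-0.4, 0.11, 0]
    - [-0.4, 0.11, 0]
    - [-0.4, 0.11, 0]
    - [-0.4, 0.11, 3]
    - [-0.4, 0.11, 8]
    - [-2.4, 0.61, 13]
    - [-6.4, 1.61, 18]
    - [-8.4, 6.6, 22]
    - [-8.4, 10.6, 22]
  turn: [0, 0, 0, 0, 0, 0, 0, 0, 0, 0, 0, 0]
  grip: [1, 0, 0, 0, 0, 0, 0, 0, 0, 0, 0, 0]

```text
time_s: 10.3
position: [0.4057, 0.1609, 0.2355]
tcp_rot: [[0.962, -0.274, 0.006], [-0.274, -0.962, 0.001], [0.006, -0.002, -1.0]]
force: [1.6, -0.3, -0.3]
opening: 1.0
grasp_force: 0.0
```

```bash
python3 - <<'E'
from h import *
s=read_state();print(s['time_s'],s['position'],s['opening'],s['force'])
c=capture('top');d=capture('side')
a=cv2.resize(c['color'][170:270,170:260],None,fx=4.5,fy=4.5,interpolation=2)
b=cv2.resize(d['color'][180:280,190:265],None,fx=4.5,fy=4.5,interpolation=2)
cv2.imwrite('pics/crop4.png',np.hstack([a,b]))
E
```

```text
10.3 [0.40574851 0.16089921 0.23545241] 1.0004110778627455 [ 1.55760146 -0.3471674  -0.30906922]
```

View pics/crop4.png

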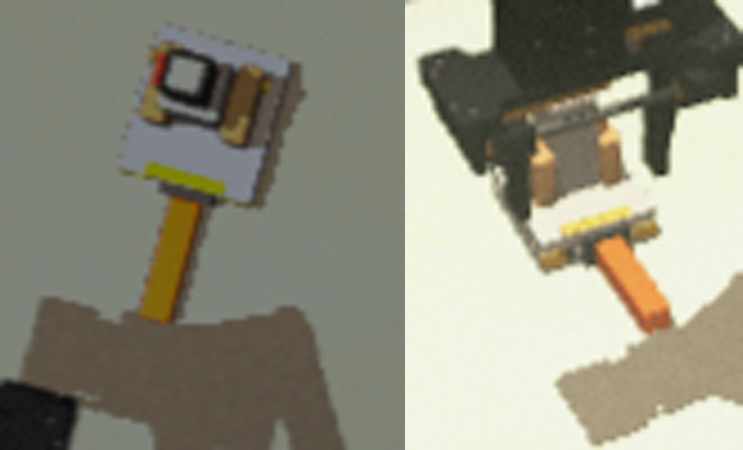

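Plate is home: the collar sits against the foot's front face in both views. Next, the puller grip.

jog_arm:
  delta_pos:
    - [5, -3.5, 0]
    - [10, -7, 0]
    - [15, -10.5, 0]
    - [18, -12.6, 0]
    - [20.2, -14.1, 0]
    - [20.2, -14.1, 0]
    - [20.2, -14.1, -2.5]
    - [20.2, -14.1, -5]
    - [20.2, -14.1, -7.5]
    - [20.2, -14.1, -9]
    - [20.2, -14.1, -9.8]
    - [20.2, -14.1, -9.8]
  turn: [0, 0, 0, 0, 0, 0, 0, 0, 0, 0, 0, 0]
  grip: [0, 0, 0, 0, 0, 0, 0, 0, 0, 0, 0, 0]

```text
time_s: 11.9
position: [0.6074, 0.0191, 0.1344]
tcp_rot: [[0.962, -0.272, -0.001], [-0.272, -0.962, 0.0], [-0.001, 0.0, -1.0]]
force: [0.8, -0.2, 0.2]
opening: 1.002
grasp_force: 0.0
```

```bash
python3 - <<'E'
from h import *
s=read_state();print(s['time_s'],s['position'],s['opening'],s['force'])
d=capture('side');c=capture('top')
a=cv2.resize(c['color'][150:250,170:260],None,fx=4.5,fy=4.5,interpolation=2)
b=cv2.resize(d['color'][160:260,190:265],None,fx=4.5,fy=4.5,interpolation=2)
cv2.imwrite('pics/crop5.png',np.hstack([a,b]))
E
```

```text
11.9 [0.6074193  0.01913767 0.13439216] 1.0022436298807667 [ 0.84411563 -0.22780082  0.21383237]
```

View pics/crop5.png

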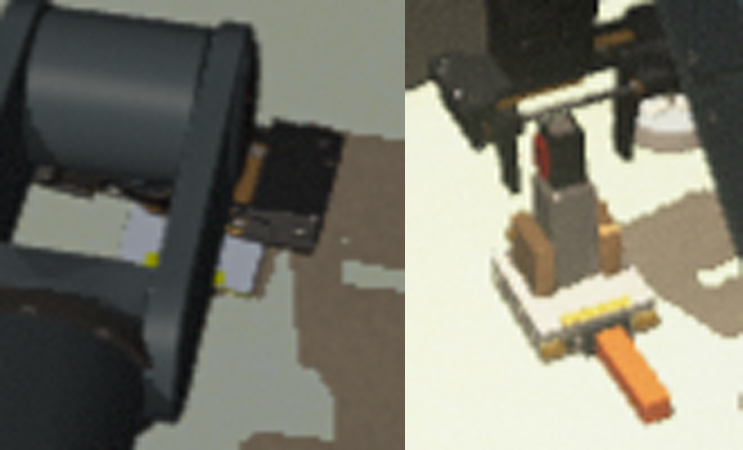

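The fingers straddle the grip on its ±y sides, at crop x of about 510 and 625 around the grip at about 560. Closing.

jog_arm:
  delta_pos:
    - [0, 0, 0]
    - [0, 0, 0]
    - [0, 0, 0]
    - [0, 0, 0]
    - [0, 0, 0]
    - [0, 0, 0]
    - [0, 0, 0]
    - [0, 0, 0]
  turn: [0, 0, 0, 0, 0, 0, 0, 0]
  grip: [1, 1, 1, 1, 1, 1, 1, 1]

```text
time_s: 13.0
position: [0.6085, 0.0224, 0.1345]
tcp_rot: [[0.962, -0.275, 0.002], [-0.275, -0.962, 0.006], [0.0, -0.006, -1.0]]
force: [3.1, 11.3, -0.9]
opening: 0.344
grasp_force: 30.0
```

Opening is 30 mm, so the button is fully in. There is an 11 N side load, so I'm re-centring and then pulling.

jog_arm:
  delta_pos:
    - [0.1, 0.3, 0]
    - [0.1, 0.3, 0]
    - [0.1, 0.3, 0.8]
    - [0.1, 0.3, 1.6]
    - [0.1, 0.3, 2.4]
    - [0.1, 0.3, 3.2]
    - [0.1, 0.3, 4.0]
    - [0.1, 0.3, 4.8]
    - [0.1, 0.3, 5.6]
    - [0.1, 0.3, 6.4]
    - [0.1, 0.3, 6.4]
    - [0.1, 0.3, 6.4]
  turn: [0, 0, 0, 0, 0, 0, 0, 0, 0, 0, 0, 0]
  grip: [1, 1, 1, 1, 1, 1, 1, 1, 1, 1, 1, 1]

```text
time_s: 14.5
position: [0.6085, 0.0225, 0.1986]
tcp_rot: [[0.962, -0.273, -0.0], [-0.273, -0.962, 0.001], [-0.0, -0.001, -1.0]]
force: [2.6, 4.6, -6.9]
opening: 0.345
grasp_force: 30.0
```

Past the first stop at 64 mm with the spring load showing. On to the second stop.

jog_arm:
  delta_pos:
    - [0.05, 0.1, 0.7]
    - [0.05, 0.1, 1.4]
    - [0.05, 0.1, 2.0]
    - [0.05, 0.1, 2.4]
    - [0.05, 0.1, 2.7]
    - [0.05, 0.1, 2.9]
    - [0.05, 0.1, 3.0]
    - [0.05, 0.1, 3.0]
  turn: [0, 0, 0, 0, 0, 0, 0, 0]
  grip: [1, 1, 1, 1, 1, 1, 1, 1]

```text
time_s: 15.5
position: [0.6084, 0.0225, 0.2248]
tcp_rot: [[0.962, -0.272, -0.004], [-0.272, -0.962, -0.0], [-0.004, 0.002, -1.0]]
force: [5.1, -1.3, -25.6]
opening: 0.347
grasp_force: 30.1
```

Travel is 90 mm and it is hard against the second stop. I'm easing the pull slightly so the grip doesn't creep.

jog_arm:
  delta_pos:
    - [0, 0, -0.1]
    - [0, 0, -0.15]
    - [0, 0, -0.15]
    - [0, 0, -0.15]
    - [0, 0, -0.15]
    - [0, 0, -0.15]
  turn: [0, 0, 0, 0, 0, 0]
  grip: [1, 1, 1, 1, 1, 1]

```text
time_s: 16.25
position: [0.6085, 0.0225, 0.2248]
tcp_rot: [[0.962, -0.272, -0.003], [-0.272, -0.962, -0.001], [-0.003, 0.001, -1.0]]
force: [3.9, -1.9, -27.2]
opening: 0.341
grasp_force: 30.0
```

```bash
python3 - <<'E'
from h import *
s=read_state();print(s['time_s'],s['position'],s['opening'],s['force'])
d=capture('side');cv2.imwrite('pics/crop6.png',cv2.resize(d['color'][120:270,170:310],None,fx=4,fy=4,interpolation=2))
E
```

```text
16.25 [0.6084694  0.02251355 0.22483062] 0.34116390783805833 [  3.8802646   -1.88741464 -27.20531029]
```

View pics/crop6.png

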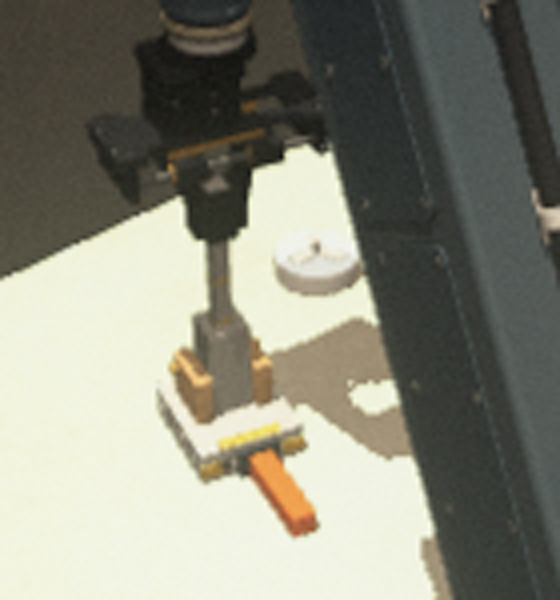

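The rod is drawn out above the tower, the plate is still home and the mould hasn't moved. The pull is still 27 N, so I'm easing a little more.

jog_arm:
  delta_pos:
    - [0, 0, -0.1]
    - [0, 0, -0.15]
    - [0, 0, -0.15]
    - [0, 0, -0.15]
    - [0, 0, -0.15]
    - [0, 0, -0.15]
    - [0, 0, -0.15]
    - [0, 0, -0.15]
  turn: [0, 0, 0, 0, 0, 0, 0, 0]
  grip: [1, 1, 1, 1, 1, 1, 1, 1]

```text
time_s: 17.3
position: [0.6085, 0.0225, 0.2248]
tcp_rot: [[0.962, -0.272, -0.002], [-0.272, -0.962, -0.001], [-0.002, 0.001, -1.0]]
force: [1.5, -3.9, -24.7]
opening: 0.344
grasp_force: 30.0
```

Position is steady at the stop and not slipping, so I'm handing in.

```bash
python3 -c "
from rig import *
print(hand_in())"
```

```text
the job is handed in; nothing more can be done
None
```

The job is handed in: the stripper plate is fully home in the slot and released, and the gripper is holding the puller at its second stop (90 mm) with the button squeezed in. It took about 17 s of the 48 s, the arm stayed clear of the resin mould, pliers and tub, and the hand-in gave no verdict.

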